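# Reset the breaker under the power box cover

### The job

The breaker inside the bench power box has tripped. Push the cover plate towards the robot's end of the box until its keyholes clear the two pin heads, lift it off and lay it aside, then press the raised end of the rocker switch inside fully down. Then put the cover back over the two pins, lying flat, and push it home, away from the robot, so that it is locked under the pin heads again.

Things in the scene. Friction and masses are not known exactly. Their poses are not given: they have to be found in the camera images.
- power_box: Grey open-topped housing fixed to the table, 176 (x) x 150 (y) x 60 mm high; two black cable glands on its +x end, the one away from the robot. Origin: centre of its underside, z up. +x is the direction in which the cover is pushed to lock, -x to unlock. The rim (z = 60 mm) surrounds an open bay 92 (x) x 126 (y) mm, 54 mm deep.
- pin_a (a point): Foot of the steel pin on the rim, at (62, 50, 60) mm of the box. Stem 8 mm in diameter; on it a head 16 mm across, tapered at the top, its underside 8 mm and its top 14 mm above the rim.
- pin_b (a point): Foot of the other, equal pin, diagonally opposite, at (-62, -50, 60) mm of the box.
- cover_handle (a point): Centre of the bar of the cover's black bridge handle, over the plate's centre, 35 mm above its underside; x along plate and bar, z up. Loose aluminium plate 194 (x) x 144 (y) x 5 mm, about 0.25 kg. Handle 64 mm long (x), 12 mm wide (y), top 41 mm above the plate's underside, 24 mm clear under the bar between feet that end at x = -32 and 32 mm.
- cover_hole_a (a point): Centre of the cover's square hole for pin a, 24 mm wide, on the underside, at (78, 50, -35) mm from the handle point; its -x side runs into a slot 12 mm wide. The equal keyhole for pin b is centred at (-46, -50, -35) mm. Heads centred in the holes (plate 16 mm to the box's -x, 4 mm play): it lifts straight off. It can slide 24 mm at most.
- cover_slot_a (a point): Where pin a's axis stands in the cover's slot when locked (as at the start), 16 mm in -x from the hole's centre: the stems meet the slots' ends, the handle point is at (0, 0, 95) mm of the box, axes parallel, the plate flat on the rim, the heads over it with 3 mm of play.
- breaker (a joint): Black rocker in the middle of the bay, a paddle 76 (y) x 30 (x) x 8 mm that see-saws about the box's x axis, 34 mm above the table. 0 (rad) = tripped, its +y end up; 0.70 = reset, that end fully down. It stays where it is left; about 2.5 N on the end moves it.
- rocker_end (a point): Point on the top of the rocker, 29 mm from its hinge towards the raised (box +y) end; moves with it: 48 mm above the table when tripped, 28 mm when reset.
- free_spot (a point): A point on the table top, the middle of a clear place at least 200 (x) x 150 (y) mm where the cover can be laid with its length along world x. Between it and the power box stands a tape dispenser about 130 mm high: carry things over it.

How it is judged:
By the outcome, as a careful person would: the job done as asked, in the order asked, and still so for the second after the job is handed in, with the robot touching nothing.
It also fails if it takes over 72 s, if anything falls off the work surface, if the arm or the gripper's body presses on something with over 40 N, if the wrist force passes 120 N, or if a joint passes its speed limit or range.

### The arm

A 6-joint arm with a two-finger parallel gripper is mounted at the origin on a cart in front of the work surface, level with it; the furniture and walls round the work are solid. World frame = base frame: x ahead of the robot, y to its left, z up, the work surface at z = 0. Lengths are in m, angles in rad, forces in N, time in s.
With the tool pointing down it reaches from about 0.325 to 0.9 m from the base axis. Payload 3.5 kg.
Tool frame: the origin (TCP) lies on the centre line of the jaws, within the pads' length; the fingertips stand 17 mm ahead of it and the grasp point (between the pads) lies 2 mm behind it; z points along the fingers, y is the line along which they close (so a half turn about z gives the same grasp; the last joint's range is limited). The gripper opens to 85 mm and grips with 20 to 120 N. Pads are 22 mm wide; open, the fingers measure 114 mm over their backs; the gripper's body (76 mm by 85 mm) begins 54 mm behind the grasp point. The pads swing forward as they close: fully open they stand 13 mm farther back than shut.
Start: joints at [1.105, 0.276, -0.026, 1.268, 0, 1.467], TCP at [0.222, 0.584, 0.248] pointing down, gripper open.
Joint ranges: [-3.12, 3.12], [-0.85, 1.88], [-1.08, 1.24], [-1.95, 2.15], [-1.57, 1.53], [-3.14, 3.14]. Speed limits (rad/s): [2.57, 2.57, 3.14, 3.14, 3.14, 3.14].

### API

Orientations are given as a 3x3 rotation matrix whose columns are the frame's x, y, z axes.
In Python, from cell import manip, snapshot, camera_params gives the robot as it stands.
- The arm moves only by the tool apply_moves, never from a script. Its argument "rows" is a list that holds one entry, the list of rows, each a list of 7 numbers: the finger opening in mm, from 0 to 85.4, then the shift along the tool's x, y, z in mm, then the turn, a rotation vector about the tool's x, y, z in rad. A call has 1 to 10 rows; each row shifts and turns the commanded pose from where the row before left it, along the tool's axes as they then stand; what a row does not reach is not made up. A row lasts 1/10 s, in which the tool goes at most 50 mm and 8.59 degrees, less where a joint would pass 70% of its speed; a pose out of reach is approached as far as the arm can. A call is refused whole if a number of a shift passes 50 or a number of a turn 0.15, either way. A call with a gripper value outside its range is refused whole. The fingers move at their own pace and stop on an object; "squeeze" is the grip in N (left out, the last holds). Time passes only in rows, so rows that do not move let the fingers close. It gives the time, the measured TCP pose, the force, the opening and the grip force at its end, in the units of the state.
- manip.read_state(): the state, without advancing time (a new reading comes with each control period).
- snapshot(name): name is "scene" or "top" or "wrist"; returns (picture, depth): 480x640x3 uint8, blue, green, red; 480x640 float32, m along the optical axis (not along the pixel's ray), 0 where there is no reading.
- camera_params(name): a dict with "mtx" (3x3 intrinsics, pixels), "xyz" and "orientation" of the camera in the world; the wrist camera has in their place "mount" (4x4, takes a point from camera to tool coordinates, whose origin is the TCP and whose axes are the flange's). Camera axes: x right, y up, looking along -z (the intrinsics and any distortion apply to the point x, -y, -z); pixel columns grow to the right and rows downward; lengths in m; the calibration is good to about 2 mm. A picture is of the moment at which its call begins: read the wrist's pose just before it. camera_params takes no time and is no camera call.
- manip.finish_job(): hands the job in; it is judged then, once.
The state is a dict: "time": time; "q": joint angles; "qd": joint speeds; "joint_torque": joint torques, N m; "tcp_pos": TCP position; "tool_rot": TCP orientation; "contact_force": force on the tool from outside, world axes, zero at the start; "ft_torque": the same for the moment, N m; "width": finger opening in m; "finger_force": force on a finger pad.
Only numpy, scipy, OpenCV 4.12 (cv2) and the standard library are available. Lean on these libraries where they do the work, as an engineer would, in place of code of your own. Each camera call takes 0.05 s, during which the arm holds its last target. There are 200 camera calls.

## Working session

There is one attempt and no reset: what is moved stays moved. The work goes in short steps, Python scripts to look and compute and a tool call to move; the robot and the scene stay as the last step left them, time stands still between calls to the robot, and variables do not carry over. Pictures are saved under pics/ and viewed, at most 10 in all, crops included, and the job is handed in when it is done.

Besides the shell and the picture viewer there is one more tool, called in YAML: its name, and indented under it one key for each argument. apply_moves: Moves the arm, as the interface text tells. Its arguments: {"type":"object","properties":{"rows":{"type":"array"},"squeeze":{"type":"number"}},"required":["rows"]}

```bash
ls; mkdir -p pics; cat > h.py <<'E'
import numpy as np, cv2
from cell import manip, snapshot, camera_params
def cam(n, st=None):
    c=camera_params(n); K=np.array(c["mtx"])
    if n=="wrist":
        T=np.eye(4); T[:3,:3]=st["tool_rot"]; T[:3,3]=st["tcp_pos"]; T=T@np.array(c["mount"])
        return K,T[:3,:3],T[:3,3],c
    return K,np.array(c["orientation"]),np.array(c["xyz"]),c
def pts(K,R,t,uv,d):
    uv=np.atleast_2d(uv).astype(float); d=np.ravel(d)
    r=np.c_[(uv[:,0]-K[0,2])/K[0,0],-(uv[:,1]-K[1,2])/K[1,1],-np.ones(len(uv))]
    return (r*d[:,None])@R.T+t
def onplane(K,R,t,uv,z):
    p=pts(K,R,t,uv,np.ones(len(np.atleast_2d(uv))))-t
    return t+p*((z-t[2])/p[:,2])[:,None]
def proj(K,R,t,p):
    q=(np.atleast_2d(p)-t)@R; return np.c_[K[0,0]*q[:,0]/-q[:,2]+K[0,2],K[1,1]*-q[:,1]/-q[:,2]+K[1,2]]
E
python3 - <<'E'
from h import *
st=manip.read_state(); print({k:np.round(v,4).tolist() for k,v in st.items()})
for n in ["top","scene","wrist"]:
    im,d=snapshot(n); cv2.imwrite(f"pics/{n}0.png",im); np.savez(f"pics/{n}0.npz",im=im,d=d)
    K,R,t,c=cam(n,st); print(n,K.tolist(),np.round(R,3).tolist(),t,{k:v for k,v in c.items() if k not in("mtx","orientation","xyz")})
E
```

```text
pics
{'time': 0.0, 'q': [1.1046, 0.2772, -0.0279, 1.268, -0.0, 1.4674], 'qd': [-0.0015, -0.0003, 0.0012, -0.0005, 0.001, 0.0002], 'joint_torque': [0.0009, -44.5506, 29.5203, 0.0162, -0.0, 0.0], 'tcp_pos': [0.2215, 0.5836, 0.2471], 'tool_rot': [[-0.9349, 0.3549, -0.001], [0.3549, 0.9349, -0.002], [0.0002, -0.0022, -1.0]], 'contact_force': [0.7148, -1.5632, 0.3856], 'ft_torque': [-0.009, -0.0357, 0.0166], 'finger_force': 0.0, 'width': 0.0855}
top [[592.6734209538135, 0.0, 329.88589419926876], [0.0, 592.6734209538135, 235.16331021826142], [0.0, 0.0, 1.0]] [[0.026, 0.988, -0.151], [-1.0, 0.026, 0.001], [0.005, 0.151, 0.989]] [ 0.40881604 -0.02322223  1.13544646] {}
scene [[525.4115245435338, 0.0, 321.6237009112884], [0.0, 525.4115245435338, 243.38077971572238], [0.0, 0.0, 1.0]] [[0.63, 0.4, -0.666], [-0.777, 0.308, -0.549], [-0.014, 0.863, 0.505]] [-0.13496497 -0.59481043  0.60620078] {}
wrist [[365.5128320405689, 0.0, 322.08215576562606], [0.0, 365.5128320405689, 240.62437001588003], [0.0, 0.0, 1.0]] [[0.356, -0.893, -0.276], [0.934, 0.339, 0.11], [-0.004, -0.297, 0.955]] [0.15154547 0.61040315 0.37396398] {'mount': array([[-1.28276708e-03,  9.54859507e-01,  2.97055007e-01,
         7.48983286e-02],
       [ 9.99997078e-01,  6.16144124e-04,  2.33772277e-03,
        -8.67038372e-05],
       [ 2.04916811e-03,  2.97057137e-01, -9.54857507e-01,
        -1.26811854e-01],
       [ 0.00000000e+00,  0.00000000e+00,  0.00000000e+00,
         1.00000000e+00]])}
```

View pics/top0.png

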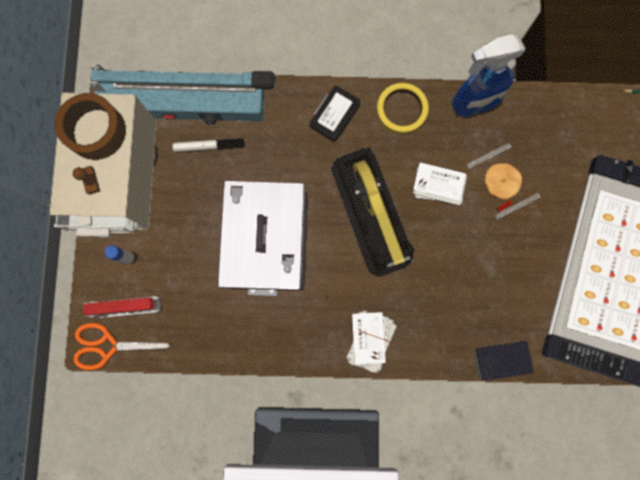

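View pics/scene0.png

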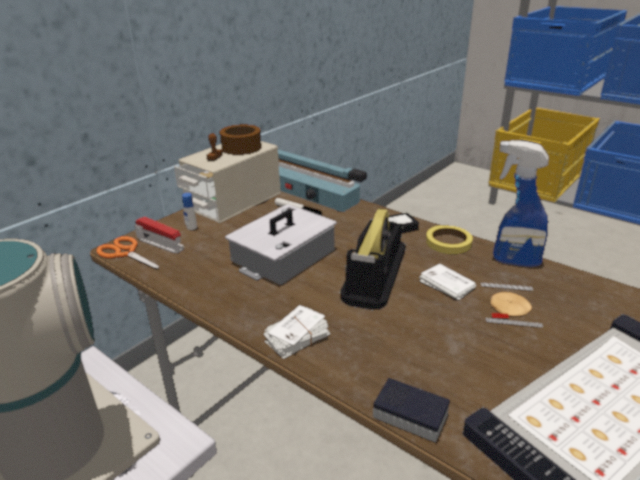

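The top view shows the closed box at about (262,235). Its keyhole cutouts are at (236,193) and (289,263), the handle is at (262,233), the dispenser at (372,212), and there is open table to the right of the dispenser around (480,280). The scene view agrees.

```bash
python3 - <<'E'
from h import *
z=np.load("pics/top0.npz"); im,d=z["im"],z["d"]; K,R,t,_=cam("top")
v,u=np.mgrid[:480,:640]; P=pts(K,R,t,np.c_[u.ravel(),v.ravel()],d.ravel()).reshape(480,640,3); ok=d>0
# plate: height band
roi=np.zeros((480,640),bool); roi[160:310,200:320]=True
print("table z near", np.median(P[300:320,180:210,2]))
m=ok&roi&(P[...,2]>0.05)&(P[...,2]<0.08); print("plate z",np.median(P[m][:,2]),m.sum())
cs,_=cv2.findContours(m.astype(np.uint8),cv2.RETR_EXTERNAL,cv2.CHAIN_APPROX_NONE); c=max(cs,key=cv2.contourArea)
w=onplane(K,R,t,c[:,0,:],0.065)[:,:2].astype(np.float32); r=cv2.minAreaRect(w); print("plate rect",r)
g=cv2.cvtColor(im,cv2.COLOR_BGR2GRAY)
b=(g<90); b[:205]=0;b[260:]=0;b[:,:250]=0;b[:,272:]=0
ww=onplane(K,R,t,np.argwhere(b)[:,::-1],0.10); print("handle",ww.mean(0),len(ww), "z",np.percentile(P[b][:,2],[10,50,90]))
rr=cv2.minAreaRect(ww[:,:2].astype(np.float32)); print(rr)
# free space map, 5mm grid
gx=np.arange(0.2,0.9,.005); gy=np.arange(-0.6,0.5,.005); q=np.stack(np.meshgrid(gx,gy,indexing="ij"),-1)
fl=np.c_[q.reshape(-1,2),np.zeros(q[...,0].size)]; uv=np.round(proj(K,R,t,fl)).astype(int)
obst=ok&(P[...,2]>0.006)
occ=np.ones(q.shape[:2],np.uint8)*1
pp=P[ok&(np.abs(P[...,2])<0.006)]; 
i=np.round((pp[:,0]-.2)/.005).astype(int); j=np.round((pp[:,1]+.6)/.005).astype(int); k=(i>=0)&(i<len(gx))&(j>=0)&(j<len(gy)); occ[i[k],j[k]]=0
pp=P[obst]; i=np.round((pp[:,0]-.2)/.005).astype(int); j=np.round((pp[:,1]+.6)/.005).astype(int); k=(i>=0)&(i<len(gx))&(j>=0)&(j<len(gy)); occ[i[k],j[k]]=1
occ=cv2.morphologyEx(occ,cv2.MORPH_CLOSE,np.ones((3,3),np.uint8))
for mx,my in [(.2,.15),(.21,.16),(.22,.17),(.23,.18),(.24,.19)]:
    e=cv2.dilate(occ,np.ones((int(mx/.005)|1,int(my/.005)|1),np.uint8),borderValue=1)
    f=np.argwhere(e==0); f=f[gy[f[:,1]]<0]; print(mx,my,len(f), (gx[f[:,0]].mean().round(3),gy[f[:,1]].mean().round(3),gx[f[:,0]].min(),gx[f[:,0]].max(),gy[f[:,1]].min(),gy[f[:,1]].max()) if len(f) else "")
for name,(u0,u1,v0,v1) in dict(disp=(330,415,145,280),).items():
    s=P[v0:v1,u0:u1].reshape(-1,3); s=s[s[:,2]>.02]; print(name,s.min(0),s.max(0))
cv2.imwrite("pics/occ.png",occ*255)
E
```

```text
table z near 0.0002558082421521002
plate z 0.06515591288385192 8162
plate rect ((0.5705878138542175, 0.10094133019447327), (0.14959090948104858, 0.19427190721035004), 89.65965270996094)
handle [0.56729346 0.09837672 0.1       ] 244 z [0.06840213 0.09973507 0.10293986]
((0.5678260922431946, 0.09728211909532547), (0.014372625388205051, 0.0644451156258583), 89.40532684326172)
0.2 0.15 0 
0.21 0.16 0 
0.22 0.17 0 
0.23 0.18 0 
0.24 0.19 0 
disp [ 0.40881604 -0.18049048  0.02000306] [ 0.74090587 -0.02297259  1.13544646]
```

apply_moves:
  rows:
    - [[85, 0, 0, -20, 0, 0, -0.121], [85, 0, 0, -20, 0, 0, -0.121], [85, 0, 0, -10, 0, 0, -0.121], [85, -25, -40, 0, 0, 0, 0], [85, -25, -40, 0, 0, 0, 0], [85, -25, -40, 0, 0, 0, 0], [85, -25, -40, 0, 0, 0, 0], [85, -25, -40, 0, 0, 0, 0], [85, -25, -40, 0, 0, 0, 0], [85, -25, -40, 0, 0, 0, 0]]

```text
time: 1.15
tcp_pos: [0.3973, 0.3026, 0.2981]
tool_rot: [[-1.0, -0.0, -0.0], [-0.0, 1.0, -0.0], [0.0, -0.0, -1.0]]
contact_force: [0.6, 0.4, -0.1]
width: 0.0848
finger_force: 0.0
```

apply_moves:
  rows:
    - [[85, -25, -40, 0, 0, 0, 0], [85, -25, -40, 0, 0, 0, 0], [85, -25, -40, 0, 0, 0, 0], [85, -25, -40, 0, 0, 0, 0], [85, -25, -40, 0, 0, 0, 0], [85, 0, 0, 0, 0, 0, 0], [85, 0, 0, 0, 0, 0, 0]]

```text
time: 1.85
tcp_pos: [0.5219, 0.1035, 0.2978]
tool_rot: [[-1.0, 0.002, -0.001], [0.002, 1.0, 0.0], [0.001, 0.0, -1.0]]
contact_force: [0.0, 0.2, 0.5]
width: 0.0849
finger_force: 0.0
```

```bash
python3 - <<'E'
from h import *
st=manip.read_state(); im,d=snapshot("wrist"); print(st["tcp_pos"],st["tool_rot"],st["q"],st["time"],st["contact_force"])
cv2.imwrite("pics/w1.png",im); np.savez("pics/w1.npz",im=im,d=d,R=st["tool_rot"],t=st["tcp_pos"])
z=np.load("pics/top0.npz"); K,R,t,_=cam("top"); v,u=np.mgrid[:480,:640]; P=pts(K,R,t,np.c_[u.ravel(),v.ravel()],z["d"].ravel()).reshape(480,640,3)
a=P[240:320,430:530]; print(np.percentile(a[...,2],[0,2,50,98,100]))
# raw clearance in image
hi=((P[...,2]>0.008)|(z["d"]==0)).astype(np.uint8); hi=cv2.morphologyEx(hi,cv2.MORPH_OPEN,np.ones((2,2),np.uint8))
b,g,r=[z["im"][...,i].astype(int) for i in range(3)]
n,l,s,c=cv2.connectedComponentsWithStats(hi)
for i in range(1,n):
    if s[i,4]>30:
        q=P[l==i]; q=q[q[:,2]<.9]
        if len(q): print(s[i].tolist(), np.percentile(q,2,0).round(3),np.percentile(q,98,0).round(3))
E
```

```text
[0.52192671 0.10348011 0.29777882] [[-9.99996379e-01  2.27894659e-03 -1.43112246e-03]
 [ 2.27841206e-03  9.99997334e-01  3.75021266e-04]
 [ 1.43197330e-03  3.71759221e-04 -9.99998906e-01]] [ 7.39584014e-02  8.95782063e-02 -1.48400749e-01  1.33421687e+00
  4.79743162e-04  7.62367482e-02] 1.85 [0.02935285 0.24368552 0.45300584]
[-8.16741514e-03 -4.32965905e-03  2.69092230e-04  4.81256400e-03
  1.13544646e+00]
[453, 35, 72, 83, 3346] [ 0.827 -0.372 -0.001] [ 0.882 -0.251  0.259]
[51, 67, 225, 172, 20494] [0.567 0.116 0.009] [0.861 0.45  0.185]
[378, 84, 51, 50, 966] [ 0.79  -0.21  -0.001] [ 0.883 -0.115  0.023]
[310, 87, 51, 55, 1571] [ 0.775 -0.07   0.002] [0.869 0.013 0.024]
[173, 140, 72, 13, 617] [ 0.74   0.152 -0.002] [0.763 0.283 0.021]
[332, 149, 83, 129, 6051] [ 0.512 -0.168  0.004] [ 0.725 -0.036  0.127]
[542, 156, 98, 232, 15633] [ 0.336 -0.608  0.016] [ 0.726 -0.443  0.037]
[414, 165, 53, 41, 1458] [ 0.652 -0.283  0.001] [ 0.719 -0.191  0.017]
[219, 183, 87, 107, 8593] [0.476 0.027 0.004] [0.662 0.171 0.1  ]
[106, 247, 27, 18, 342] [0.516 0.352 0.001] [0.537 0.38  0.092]
[84, 298, 73, 21, 959] [0.415 0.299 0.004] [0.447 0.418 0.056]
[348, 313, 49, 60, 2022] [ 0.332 -0.145 -0.   ] [ 0.43  -0.071  0.027]
[475, 342, 59, 40, 1802] [ 0.32  -0.399 -0.001] [ 0.384 -0.302  0.034]
[83, 349, 12, 4, 37] [ 0.348  0.408 -0.003] [0.355 0.428 0.013]
[100, 352, 8, 10, 35] [0.333 0.385 0.004] [0.35  0.397 0.014]
```

View pics/w1.png

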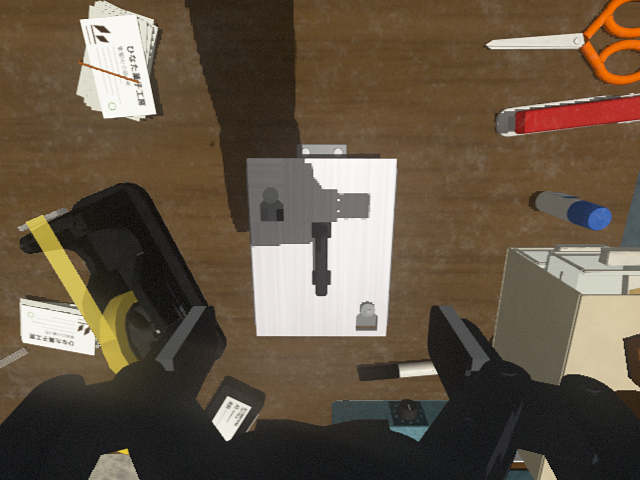

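The wrist view shows the plate's corners at about (247,158), (397,158), (386,336) and (257,336). The handle runs along column 320, rows 222–297, and the pins sit at the slot ends, so it is locked. The clear place on the table lies around (0.495, -0.295).

```bash
python3 - <<'E'
from h import *
z=np.load("pics/w1.npz"); im,d=z["im"],z["d"]; K,R,t,_=cam("wrist",dict(tool_rot=z["R"],tcp_pos=z["t"]))
v,u=np.mgrid[:480,:640]; P=pts(K,R,t,np.c_[u.ravel(),v.ravel()],d.ravel()).reshape(480,640,3)
roi=np.zeros((480,640),bool); roi[150:345,235:405]=1
m=roi&(d>0)&(P[...,2]>.045)&(P[...,2]<.115); m=cv2.morphologyEx(m.astype(np.uint8),cv2.MORPH_OPEN,np.ones((5,5)))
c=max(cv2.findContours(m,0,1)[0],key=cv2.contourArea)
print("z plate",np.median(P[m>0][:,2]))
w=onplane(K,R,t,c[:,0,:],.065)[:,:2].astype(np.float32); print("rect",cv2.minAreaRect(w))
hsv=cv2.cvtColor(im,cv2.COLOR_BGR2HSV)
h=roi&(P[...,2]>.094)&(P[...,2]<.12)&(d>0)&(hsv[...,2]<70); h=cv2.morphologyEx(h.astype(np.uint8),cv2.MORPH_CLOSE,np.ones((3,3)))
c=max(cv2.findContours(h,0,1)[0],key=cv2.contourArea); w=onplane(K,R,t,c[:,0,:],.106)[:,:2].astype(np.float32); print("handle top",cv2.minAreaRect(w),cv2.boundingRect(c))
# pin heads: bright grey spots inside keyholes? print crop stats
K,R,t,_=cam("top")
for p in [(497,215),(540,203),(475,345),(530,345),(548,330),(560,290),(575,230),(410,265),(440,203)]: print(p,onplane(K,R,t,p,0.)[0].round(3))
cv2.imwrite("pics/w1c.png",cv2.resize(im[140:350,230:410],None,fx=3,fy=2.85,interpolation=cv2.INTER_CUBIC))
E
```

```text
z plate 0.06604772913566404
rect ((0.5718632340431213, 0.10124227404594421), (0.14753569662570953, 0.19418562948703766), 89.64653015136719)
handle top ((0.5686336755752563, 0.10122986137866974), (0.011357191950082779, 0.06261027604341507), 89.818115234375) (315, 232, 13, 64)
(497, 215) [ 0.631 -0.349  0.   ]
(540, 203) [ 0.657 -0.434  0.   ]
(475, 345) [ 0.38  -0.304  0.   ]
(530, 345) [ 0.383 -0.407  0.   ]
(548, 330) [ 0.412 -0.442  0.   ]
(560, 290) [ 0.488 -0.468  0.   ]
(575, 230) [ 0.605 -0.501  0.   ]
(410, 265) [ 0.528 -0.18   0.   ]
(440, 203) [ 0.652 -0.238  0.   ]
```

View pics/w1c.png

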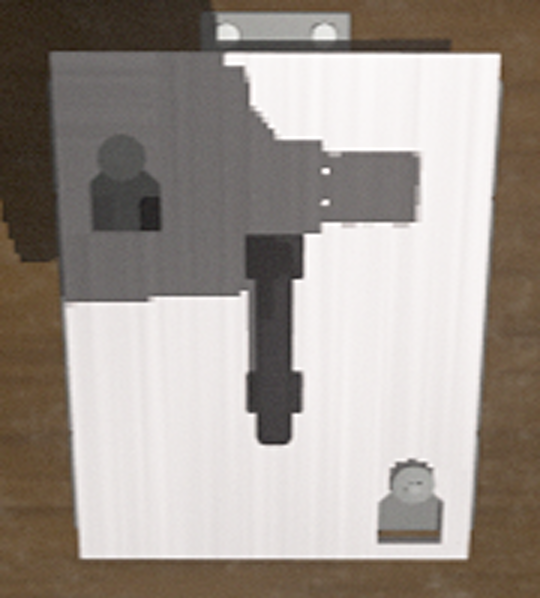

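The crop shows both pin heads at the narrow ends of the keyholes, at about (410,480) and (120,158), with the handle at about (273,340). The plate is locked, and its yaw is about -0.3°.

apply_moves:
  rows:
    - [[50, -48, -2.5, 0, 0, 0, 0], [50, 0, 0, 45, 0, 0, 0], [50, 0, 0, 45, 0, 0, 0], [50, 0, 0, 45, 0, 0, 0], [50, 0, 0, 40, 0, 0, 0], [50, 0, 0, 15, 0, 0, 0], [50, 0, 0, 15, 0, 0, 0], [50, 0, 0, 0, 0, 0, 0], [50, 0, 0, 0, 0, 0, 0]]

```text
time: 2.8
tcp_pos: [0.5692, 0.1032, 0.0935]
tool_rot: [[-1.0, -0.002, -0.001], [-0.002, 1.0, 0.0], [0.001, 0.0, -1.0]]
contact_force: [0.4, -0.0, 0.2]
width: 0.0499
finger_force: 0.0
```

apply_moves:
  rows:
    - [[0, 0, 0, 0, 0, 0, 0], [0, 0, 0, 0, 0, 0, 0], [0, 0, 0, 0, 0, 0, 0], [0, 0, 0, 0, 0, 0, 0], [0, 0, 0, 0, 0, 0, 0], [0, 0, 0, 0, 0, 0, 0], [0, 0, 0, 0, 0, 0, 0]]
  squeeze: 60

```text
time: 3.5
tcp_pos: [0.5708, 0.1021, 0.0947]
tool_rot: [[-1.0, 0.0, 0.002], [0.0, 1.0, 0.001], [-0.002, 0.001, -1.0]]
contact_force: [-0.9, 1.7, 5.8]
width: 0.0103
finger_force: 60.2
```

apply_moves:
  rows:
    - [[0, 3, 0, -0.5, 0, 0, 0], [0, 3, 0, 0, 0, 0, 0], [0, 3, 0, 0, 0, 0, 0], [0, 3, 0, 0, 0, 0, 0], [0, 2, 0, 0, 0, 0, 0], [0, 2, 0, 0, 0, 0, 0], [0, 0, 0, 0, 0, 0, 0], [0, 0, 0, 0, 0, 0, 0], [0, 0, 0, 0, 0, 0, 0]]

```text
time: 4.4
tcp_pos: [0.5548, 0.1019, 0.0947]
tool_rot: [[-1.0, -0.0, 0.002], [-0.0, 1.0, 0.0], [-0.002, 0.0, -1.0]]
contact_force: [3.3, -0.5, 6.4]
width: 0.0107
finger_force: 60.2
```

```bash
cat > look.py <<'E'
from h import *
import sys
st=manip.read_state(); im,d=snapshot("wrist"); n=sys.argv[1]
cv2.imwrite(f"pics/{n}.png",im); np.savez(f"pics/{n}.npz",im=im,d=d,R=st["tool_rot"],t=st["tcp_pos"])
print(st["time"],np.round(st["tcp_pos"],4),np.round(st["contact_force"],1),np.round(st["ft_torque"],2),st["width"])
E
python3 look.py w2
```

```text
4.4 [0.5548 0.1019 0.0947] [ 3.3 -0.5  6.4] [-0.04 -0.81  0.04] 0.010687671804444271
```

View pics/w2.png

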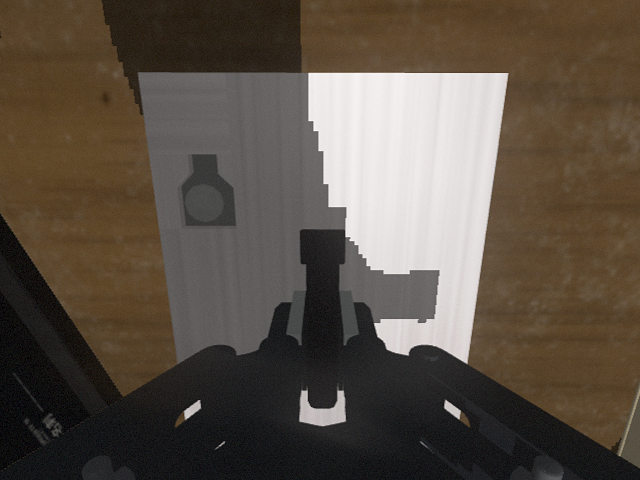

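The head of pin b, at about (205,203), is centred in its hole (columns 182–235, rows 178–226), so the cover can be lifted.

apply_moves:
  rows:
    - [[0, 0, 0, -3, 0, 0, 0], [0, 0, 0, -3, 0, 0, 0], [0, 0, 0, -3, 0, 0, 0], [0, 0, 0, -3, 0, 0, 0], [0, 0, 0, -3, 0, 0, 0], [0, 0, 0, 0, 0, 0, 0], [0, 0, 0, 0, 0, 0, 0]]

```text
time: 5.15
tcp_pos: [0.5531, 0.1021, 0.1082]
tool_rot: [[-1.0, -0.001, -0.002], [-0.001, 1.0, 0.0], [0.002, 0.0, -1.0]]
contact_force: [1.3, 2.4, -10.1]
width: 0.0108
finger_force: 58.8
```

apply_moves:
  rows:
    - [[0, 0, 0, -2, 0, 0, 0], [0, 0, 0, 0, 0, 0, 0], [0, 0, 0, 0, 0, 0, 0]]

```text
time: 5.45
tcp_pos: [0.5541, 0.102, 0.1108]
tool_rot: [[-1.0, -0.0, 0.0], [-0.0, 1.0, 0.0], [-0.0, 0.0, -1.0]]
contact_force: [2.2, 2.6, -10.6]
width: 0.0111
finger_force: 58.7
```

```bash
python3 look.py w3
```

```text
5.45 [0.5541 0.102  0.1108] [  2.2   2.6 -10.6] [ 0.26 -0.02  0.1 ] 0.01109002035443243
```

View pics/w3.png

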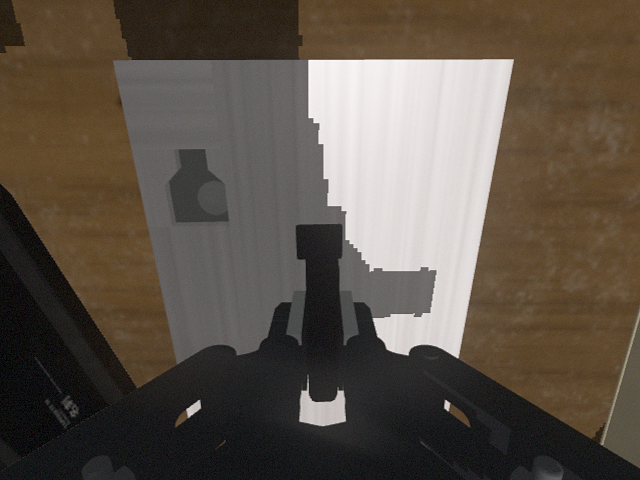

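```bash
python3 - <<'E'
from h import *
v,u=np.mgrid[:480,:640]
for n in ["w2","w3"]:
    z=np.load(f"pics/{n}.npz"); im,d=z["im"],z["d"]; K,R,t,_=cam("wrist",dict(tool_rot=z["R"],tcp_pos=z["t"]))
    P=pts(K,R,t,np.c_[u.ravel(),v.ravel()],d.ravel()).reshape(480,640,3)
    L=P[80:145,160:290].reshape(-1,3); Q=P[90:260,400:470].reshape(-1,3); M=P[240:330,190:260].reshape(-1,3)
    A=np.vstack([L,Q,M]); A=A[(A[:,2]>.04)&(A[:,2]<.12)]
    c,res,_,_=np.linalg.lstsq(np.c_[A[:,:2]-[.5557,.1012],np.ones(len(A))],A[:,2],rcond=None)
    print(n,"slope x,y",c[:2].round(4),"z at handle xy",c[2].round(4), "rms",np.sqrt(res/len(A)))
    g=cv2.cvtColor(im,cv2.COLOR_BGR2GRAY)[140:240,160:245]
    c=cv2.HoughCircles(cv2.resize(g,None,fx=4,fy=4,interpolation=cv2.INTER_CUBIC),cv2.HOUGH_GRADIENT,1,100,param1=40,param2=15,minRadius=50,maxRadius=100)
    if c is not None:
        for q in c[0][:2]:
            p=q[:2]/4+[160,140]; print("circle",p,q[2]/4,onplane(K,R,t,p,.074)[0].round(4))
    print(P[185:210,192:220,2].min(), np.median(P[195:205,200:210,2]))
z=np.load("pics/w3.npz")
im,d=snapshot("scene"); np.savez("pics/s3.npz",im=im,d=d); cv2.imwrite("pics/s3.png",cv2.resize(im[150:330,180:400],None,fx=3,fy=3,interpolation=cv2.INTER_CUBIC))
E
```

```text
w2 slope x,y [-0.0012 -0.0016] z at handle xy 0.0661 rms [0.00063256]
circle [203.375 202.375] 18.4 [0.5092 0.0525 0.074 ]
0.060336449394056385 0.07474862831851026
w3 slope x,y [-0.1136 -0.0469] z at handle xy 0.0815 rms [0.00062176]
0.05963042473298974 0.07408340222890855
```

View pics/s3.png

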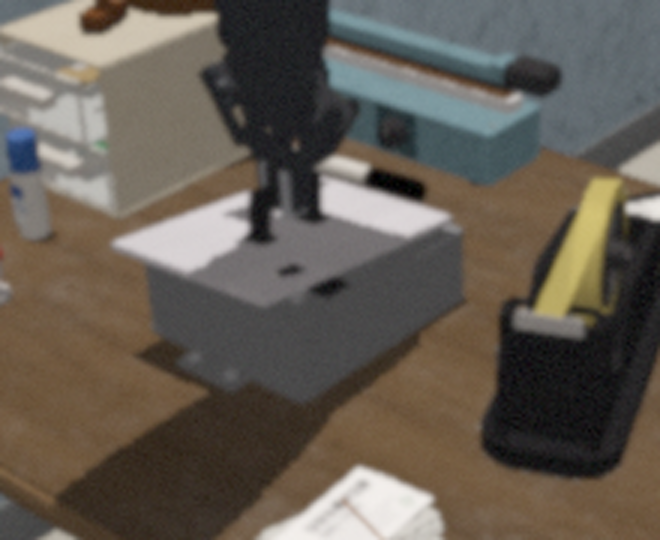

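The scene view shows the cover pitched, with its far (+x) end still low at pin a. The wrist depth fit agrees (slope -0.11 in x). I'll work out which way it is off.

```bash
python3 - <<'E'
from h import *
z=np.load("pics/w2.npz"); im=z["im"]; K,R,t,_=cam("wrist",dict(tool_rot=z["R"],tcp_pos=z["t"]))
g=cv2.cvtColor(im,cv2.COLOR_BGR2GRAY).astype(int)
print("col208",g[145:240,208].tolist()); print("col230",g[170:235,230].tolist()); print("row215",g[215,170:245].tolist())
for p in [(208,226),(208,154),(182,215),(235,215),(208,180)]: print(p,onplane(K,R,t,p,.0655)[0].round(4))
for p in [(138,73),(508,73)]: print("plate -x corners",onplane(K,R,t,p,.0655)[0].round(4))
# gland/rim/housing: plate edge in w1
z=np.load("pics/w1.npz"); g1=cv2.cvtColor(z["im"],cv2.COLOR_BGR2GRAY); K,R,t,_=cam("wrist",dict(tool_rot=z["R"],tcp_pos=z["t"]))
for (u0,u1,v0,v1) in [(350,385,290,340),(255,290,180,230)]:
    c=cv2.HoughCircles(cv2.resize(g1[v0:v1,u0:u1],None,fx=6,fy=6,interpolation=cv2.INTER_CUBIC),cv2.HOUGH_GRADIENT,1,100,param1=40,param2=12,minRadius=35,maxRadius=62)
    if c is not None:
        q=c[0][0]; p=q[:2]/6+[u0,v0]; print("w1 head",p,q[2]/6,onplane(K,R,t,p,.074)[0].round(4))
for n,p in dict(c1=(247,158),c2=(397,158),c3=(386,336),c4=(257,336)).items(): print(n,onplane(K,R,t,p,.065)[0].round(4))
E
```

```text
col208 [98, 97, 96, 96, 96, 97, 99, 100, 105, 72, 58, 61, 57, 59, 57, 60, 56, 58, 57, 58, 60, 53, 58, 59, 57, 57, 59, 59, 53, 57, 62, 54, 58, 59, 58, 57, 56, 61, 59, 55, 70, 75, 72, 76, 78, 78, 75, 78, 78, 75, 75, 75, 74, 77, 73, 76, 71, 79, 74, 77, 77, 74, 74, 73, 75, 74, 72, 72, 74, 73, 67, 76, 74, 73, 75, 73, 65, 57, 60, 56, 61, 82, 81, 83, 91, 95, 94, 90, 93, 89, 93, 93, 94, 94, 93]
col230 [98, 96, 100, 94, 101, 97, 97, 94, 97, 97, 94, 96, 98, 99, 92, 70, 59, 54, 58, 58, 61, 59, 56, 60, 58, 55, 57, 56, 60, 59, 56, 61, 56, 57, 54, 57, 61, 54, 63, 60, 58, 56, 53, 60, 56, 59, 57, 56, 54, 64, 61, 59, 55, 64, 60, 62, 86, 87, 85, 93, 97, 96, 96, 94, 94]
row215 [93, 94, 94, 99, 94, 92, 96, 93, 95, 94, 88, 82, 85, 83, 77, 60, 54, 52, 58, 58, 55, 71, 74, 70, 74, 75, 76, 71, 74, 70, 72, 72, 75, 69, 73, 72, 71, 74, 67, 73, 69, 70, 72, 71, 73, 71, 76, 76, 68, 59, 57, 59, 60, 62, 56, 60, 57, 58, 59, 57, 59, 59, 61, 56, 57, 76, 97, 93, 95, 97, 93, 96, 93, 98, 96]
(208, 226) [0.5215 0.0507 0.0655]
(208, 154) [0.4905 0.0537 0.0655]
(182, 215) [0.5165 0.0398 0.0655]
(235, 215) [0.5165 0.063  0.0655]
(208, 180) [0.5013 0.0526 0.0655]
plate -x corners [0.4596 0.0292 0.0655]
plate -x corners [0.4598 0.1737 0.0655]
w1 head [367.41666603 308.75      ] 7.7666664 [0.6315 0.1503 0.074 ]
c1 [0.4747 0.0302 0.065 ]
c2 [0.4752 0.1746 0.065 ]
c3 [0.6702 0.1734 0.065 ]
c4 [0.6698 0.0289 0.065 ]
```

Pin a's head sits 2–3 mm toward the slot side of its hole. I'll lower the cover flat, push it 2 mm further towards -x, and lift again.

apply_moves:
  rows:
    - [[0, 0, 0, 4, 0, 0, 0], [0, 0, 0, 4, 0, 0, 0], [0, 0, 0, 4, 0, 0, 0], [0, 0, 0, 3, 0, 0, 0], [0, 0, 0, 2, 0, 0, 0], [0, 0, 0, 0, 0, 0, 0], [0, 0, 0, 0, 0, 0, 0]]

```text
time: 6.25
tcp_pos: [0.5541, 0.1017, 0.095]
tool_rot: [[-1.0, 0.0, 0.001], [0.0, 1.0, -0.001], [-0.001, -0.001, -1.0]]
contact_force: [-5.4, -2.4, 6.9]
width: 0.0106
finger_force: 60.9
```

apply_moves:
  rows:
    - [[0, 1, 0, 0, 0, 0, 0], [0, 1, 0, 0, 0, 0, 0], [0, 0, 0, 0, 0, 0, 0], [0, 0, 0, 0, 0, 0, 0]]
  squeeze: 100

```text
time: 6.65
tcp_pos: [0.5543, 0.1017, 0.0951]
tool_rot: [[-1.0, 0.0, 0.005], [0.0, 1.0, -0.0], [-0.005, -0.0, -1.0]]
contact_force: [1.2, -1.6, 6.2]
width: 0.01
finger_force: 97.8
```

```bash
python3 look.py w4; cat > plane.py <<'E'
from h import *
import sys
v,u=np.mgrid[:480,:640]
z=np.load(f"pics/{sys.argv[1]}.npz"); im,d=z["im"],z["d"]; K,R,t,_=cam("wrist",dict(tool_rot=z["R"],tcp_pos=z["t"]))
P=pts(K,R,t,np.c_[u.ravel(),v.ravel()],d.ravel()).reshape(480,640,3)
A=np.vstack([P[80:145,160:290].reshape(-1,3),P[90:260,400:470].reshape(-1,3),P[240:330,190:260].reshape(-1,3)])
A=A[(A[:,2]>np.median(A[:,2])-.02)&(A[:,2]<np.median(A[:,2])+.02)]; c0=z["t"]
c,res,_,_=np.linalg.lstsq(np.c_[A[:,:2]-c0[:2],np.ones(len(A))],A[:,2],rcond=None)
print("slope x,y",c[:2].round(4),"z under tcp",c[2].round(4),"tcp z - it",(c0[2]-c[2]).round(4),"rms",np.sqrt(res/len(A)))
E
python3 plane.py w4
```

```text
6.65 [0.5543 0.1017 0.0951] [ 1.2 -1.6  6.2] [-0.28 -0.72 -0.04] 0.010030856634989373
slope x,y [-0.0013 -0.0019] z under tcp 0.0661 tcp z - it 0.029 rms [0.00063185]
```

```bash
cat > hole.py <<'E'
from h import *
import sys
z=np.load(f"pics/{sys.argv[1]}.npz"); im=z["im"]; K,R,t,_=cam("wrist",dict(tool_rot=z["R"],tcp_pos=z["t"]))
g=cv2.GaussianBlur(cv2.cvtColor(im,cv2.COLOR_BGR2GRAY),(3,3),0)
G=cv2.resize(g[140:240,160:245],None,fx=4,fy=4,interpolation=cv2.INTER_CUBIC)
c=cv2.HoughCircles(G,cv2.HOUGH_GRADIENT,1,200,param1=30,param2=12,minRadius=60,maxRadius=90)
if c is not None: p=c[0][0][:2]/4+[160,140]; print("head",p,c[0][0][2]/4,onplane(K,R,t,p,.074)[0].round(4))
m=(g<89).astype(np.uint8); m[:, :160]=0; m[:,245:]=0; m[:140]=0; m[240:]=0
n,l,s,ce=cv2.connectedComponentsWithStats(m); i=1+s[1:,4].argmax(); x,y,w,h=s[i,:4]; print("hole bbox",x,y,w,h)
a=onplane(K,R,t,[(x+w/2,y+h),(x+w/2,y),(x,y+h-12),(x+w,y+h-12)],.0655); print("x+edge->centre",a[0,0]-.012,"slot end->centre",a[1,0]+.020,"y centre",(a[2,1]+a[3,1])/2,"len",a[0,0]-a[1,0],"wid",a[3,1]-a[2,1])
E
for n in w2 w4; do python3 hole.py $n; done
```

```text
hole bbox 177 154 60 76
x+edge->centre 0.5113389265920198 slot end->centre 0.5105049821169357 y centre 0.050637110026005495 len 0.03283394447508414 wid 0.02632301965147084
hole bbox 178 153 59 76
x+edge->centre 0.51046440608151 slot end->centre 0.5096059580877251 y centre 0.050633427865342126 len 0.0328584479937849 wid 0.025920708517903263
```

```bash
python3 - <<'E'
from h import *
z=np.load("pics/w1.npz"); K,R,t,_=cam("wrist",dict(tool_rot=z["R"],tcp_pos=z["t"]))
g=cv2.cvtColor(z["im"],cv2.COLOR_BGR2GRAY).astype(int)
print("a col367",g[295:345,367].tolist()); print("a row 322",g[322,350:385].tolist()); print("a row 308",g[308,350:385].tolist())
print("b col262",g[180:228,262].tolist()); print("b row214",g[214,255:292].tolist()); print("b row195",g[195,255:292].tolist())
f=lambda u,v,zz: onplane(K,R,t,(u,v),zz)[0,:2].round(4)
print("a edge",f(367,330,.065),"head",f(367.4,308.7,.074)); print("b edge",f(270,221,.065),"head",f(270.5,195,.074))
for n in ["w2","w4"]:
    z=np.load(f"pics/{n}.npz"); g=cv2.cvtColor(z["im"],cv2.COLOR_BGR2GRAY).astype(int); print(n,g[170:232,206].tolist()); print(g[203,170:245].tolist())
E
```

```text
a col367 [235, 235, 234, 236, 237, 227, 126, 102, 113, 164, 169, 166, 165, 173, 144, 171, 179, 179, 168, 164, 165, 154, 140, 136, 139, 138, 138, 140, 138, 141, 132, 95, 95, 99, 97, 141, 227, 229, 230, 228, 236, 131, 88, 89, 92, 91, 86, 89, 85, 84]
a row 322 [226, 232, 231, 230, 235, 218, 150, 134, 137, 137, 137, 139, 140, 135, 140, 134, 135, 140, 138, 137, 138, 138, 137, 137, 137, 120, 91, 172, 232, 228, 228, 229, 226, 229, 229]
a row 308 [232, 232, 234, 231, 235, 234, 230, 231, 235, 200, 108, 141, 158, 162, 163, 163, 166, 173, 169, 171, 170, 170, 169, 167, 190, 224, 230, 231, 231, 231, 229, 228, 230, 229, 228]
b col262 [111, 109, 108, 104, 104, 106, 108, 105, 105, 109, 108, 103, 102, 98, 96, 95, 92, 98, 101, 108, 110, 88, 67, 66, 66, 69, 67, 69, 65, 61, 59, 60, 59, 63, 60, 59, 60, 60, 57, 56, 64, 98, 105, 107, 105, 108, 103, 108]
b row214 [107, 107, 105, 113, 106, 86, 63, 60, 62, 64, 62, 62, 63, 68, 72, 67, 70, 72, 71, 71, 68, 57, 33, 42, 41, 41, 42, 40, 70, 103, 107, 107, 108, 104, 109, 110, 107]
b row195 [105, 106, 105, 107, 106, 109, 108, 95, 85, 83, 87, 84, 86, 86, 87, 88, 88, 8
[... 585 characters left out ...]
74, 70, 72, 77, 72, 76, 73, 74, 77, 72, 73, 76, 73, 74, 74, 71, 62, 54, 57, 59, 58, 57, 57, 57, 55, 57, 77, 95, 95, 92, 90, 91, 95, 87, 94, 97, 93]
w4 [53, 60, 56, 64, 55, 57, 55, 61, 58, 57, 64, 55, 65, 54, 56, 64, 70, 76, 75, 73, 74, 76, 75, 71, 75, 79, 77, 76, 78, 76, 79, 76, 71, 76, 75, 75, 76, 75, 74, 75, 74, 73, 72, 71, 70, 71, 71, 70, 74, 74, 74, 73, 72, 59, 55, 83, 84, 82, 90, 94, 92, 91]
[96, 94, 98, 95, 97, 97, 93, 97, 94, 87, 84, 88, 87, 77, 54, 65, 75, 78, 77, 75, 72, 75, 74, 76, 76, 75, 73, 76, 73, 74, 76, 72, 76, 80, 78, 75, 76, 77, 75, 75, 72, 76, 73, 74, 73, 75, 79, 74, 74, 76, 77, 79, 77, 71, 65, 64, 59, 56, 61, 59, 60, 57, 58, 57, 71, 92, 97, 98, 90, 93, 93, 94, 92, 95, 93]
```

apply_moves:
  rows:
    - [[0, 0, 0, -1, 0, 0, 0], [0, 1, 0, 0, 0, 0, 0], [0, 1, 0, 0, 0, 0, 0], [0, 0, 0, 0, 0, 0, 0], [0, 0, 0, 0, 0, 0, 0]]

```text
time: 7.2
tcp_pos: [0.5506, 0.1021, 0.0951]
tool_rot: [[-1.0, -0.0, 0.002], [-0.0, 1.0, 0.0], [-0.002, 0.0, -1.0]]
contact_force: [3.8, -0.3, 3.3]
width: 0.0099
finger_force: 97.8
```

```bash
python3 look.py w5; python3 hole.py w5; python3 - <<'E'
from h import *
z=np.load(f"pics/w5.npz"); g=cv2.cvtColor(z["im"],cv2.COLOR_BGR2GRAY).astype(int); print(g[170:232,206].tolist())
E
```

```text
7.2 [0.5506 0.1021 0.0951] [ 3.8 -0.3  3.3] [ 0.02 -1.23  0.03] 0.009875798351586152
hole bbox 178 154 59 78
x+edge->centre 0.5081608289616347 slot end->centre 0.50631173537097 y centre 0.050788428700136376 len 0.033849093590664736 wid 0.02599808860954214
[57, 60, 57, 57, 57, 59, 56, 58, 55, 59, 57, 58, 60, 56, 56, 60, 57, 56, 57, 52, 58, 60, 63, 59, 64, 74, 77, 76, 81, 78, 79, 75, 77, 75, 77, 73, 76, 79, 76, 77, 72, 75, 73, 74, 74, 74, 78, 74, 77, 70, 68, 72, 72, 71, 74, 71, 74, 72, 71, 73, 73, 88]
```

apply_moves:
  rows:
    - [[0, 0, 0, -2, 0, 0, 0], [0, -1.3, 0, 0, 0, 0, 0], [0, 0, 0, -1, 0, 0, 0], [0, 0, 0, -2, 0, 0, 0], [0, 0, 0, -2, 0, 0, 0], [0, 0, 0, 0, 0, 0, 0], [0, 0, 0, 0, 0, 0, 0]]

```text
time: 7.95
tcp_pos: [0.549, 0.1015, 0.0992]
tool_rot: [[-1.0, -0.0, -0.005], [0.0, 1.0, -0.001], [0.005, -0.001, -1.0]]
contact_force: [3.2, -1.7, -18.9]
width: 0.0098
finger_force: 97.6
```

```bash
python3 look.py w6; python3 plane.py w6; python3 - <<'E'
from h import *
z=np.load(f"pics/w6.npz"); g=cv2.cvtColor(z["im"],cv2.COLOR_BGR2GRAY).astype(int); print(g[170:240,206].tolist())
E
```

```text
7.95 [0.549  0.1015 0.0992] [  3.2  -1.7 -18.9] [ 0.06 -0.91  0.1 ] 0.009822628284392303
slope x,y [-0.0239  0.022 ] z under tcp 0.0701 tcp z - it 0.0291 rms [0.00062614]
[54, 59, 54, 59, 62, 55, 58, 59, 57, 55, 53, 56, 60, 58, 57, 58, 55, 57, 57, 61, 55, 59, 56, 57, 58, 57, 62, 74, 76, 72, 72, 75, 76, 74, 73, 77, 79, 73, 76, 77, 75, 74, 76, 77, 77, 76, 73, 77, 76, 76, 75, 74, 74, 73, 69, 77, 73, 74, 72, 70, 71, 83, 89, 92, 89, 95, 90, 90, 93, 88]
```

It is now over-pushed: head b overlaps the hole's +x edge. I'll lower the cover and go back a little.

apply_moves:
  rows:
    - [[0, 0, 0, 2, 0, 0, 0], [0, 0, 0, 2, 0, 0, 0], [0, 0, 0, 1, 0, 0, 0], [0, 0, 0, 0, 0, 0, 0], [0, -1, 0, 0, 0, 0, 0], [0, -1, 0, 0, 0, 0, 0], [0, 0, 0, 0, 0, 0, 0], [0, 0, 0, 0, 0, 0, 0]]

```text
time: 8.8
tcp_pos: [0.554, 0.1019, 0.0974]
tool_rot: [[-1.0, -0.0, 0.002], [-0.0, 1.0, 0.0], [-0.002, 0.0, -1.0]]
contact_force: [0.1, -0.0, -1.6]
width: 0.0098
finger_force: 100.3
```

```bash
python3 look.py w7; python3 plane.py w7; python3 hole.py w7; python3 - <<'E'
from h import *
z=np.load(f"pics/w7.npz"); g=cv2.cvtColor(z["im"],cv2.COLOR_BGR2GRAY).astype(int); print(g[170:240,206].tolist())
E
```

```text
8.8 [0.554  0.1019 0.0974] [ 0.1 -0.  -1.6] [ 0.02 -0.14 -0.03] 0.00984992555756447
slope x,y [-0.024  -0.0016] z under tcp 0.0683 tcp z - it 0.029 rms [0.00062776]
head [198.625 188.375] 18.3 [0.5031 0.0503 0.074 ]
hole bbox 176 152 60 76
x+edge->centre 0.5103625047309726 slot end->centre 0.5090682198137302 y centre 0.049424906214437604 len 0.033294284917242345 wid 0.02673570645459815
[60, 58, 60, 55, 53, 63, 57, 55, 59, 58, 56, 56, 55, 58, 62, 71, 75, 76, 76, 76, 73, 76, 75, 75, 79, 72, 75, 77, 79, 73, 75, 77, 74, 77, 73, 80, 79, 80, 74, 76, 69, 74, 70, 74, 72, 74, 70, 72, 75, 72, 70, 73, 60, 58, 76, 83, 86, 89, 92, 93, 95, 91, 90, 88, 94, 92, 94, 95, 95, 90]
```

apply_moves:
  rows:
    - [[0, 1.2, 0, 0, 0, 0, 0], [0, 0, 0, -1, 0, 0, 0], [0, 0, 0, -1, 0, 0, 0], [0, 0, 0, -1, 0, 0, 0], [0, 0, 0, -1, 0, 0, 0], [0, 0, 0, 0, 0, 0, 0], [0, 0, 0, 0, 0, 0, 0]]

```text
time: 9.55
tcp_pos: [0.5519, 0.1019, 0.1007]
tool_rot: [[-1.0, -0.0, -0.0], [-0.0, 1.0, 0.0], [0.0, 0.0, -1.0]]
contact_force: [1.0, -0.9, -1.6]
width: 0.0099
finger_force: 100.3
```

```bash
python3 look.py w8; python3 plane.py w8; python3 hole.py w8; python3 - <<'E'
from h import *
z=np.load(f"pics/w8.npz"); g=cv2.cvtColor(z["im"],cv2.COLOR_BGR2GRAY).astype(int); print(g[170:240,206].tolist())
E
```

```text
9.55 [0.5519 0.1019 0.1007] [ 1.  -0.9 -1.6] [-0.06 -0.1  -0.05] 0.009907608734526152
slope x,y [-0.0312 -0.0016] z under tcp 0.0717 tcp z - it 0.029 rms [0.00062981]
hole bbox 176 152 60 76
x+edge->centre 0.5090660666536272 slot end->centre 0.5070572545629214 y centre 0.04822369520808991 len 0.03400881209070583 wid 0.02731543905990734
[61, 63, 61, 62, 58, 57, 58, 59, 60, 58, 60, 59, 58, 55, 60, 57, 55, 56, 52, 71, 79, 74, 72, 77, 75, 81, 76, 76, 77, 75, 76, 76, 76, 76, 77, 77, 77, 78, 78, 76, 83, 74, 72, 75, 76, 76, 74, 76, 70, 72, 69, 73, 73, 69, 81, 84, 83, 92, 94, 92, 92, 93, 92, 89, 91, 89, 93, 89, 92, 91]
```

apply_moves:
  rows:
    - [[0, 0, 0, -1, 0, 0, 0], [0, 0, 0, -1, 0, 0, 0], [0, 0, 0, -1, 0, 0, 0], [0, 0, 0, -1, 0, 0, 0], [0, 0, 0, 0, 0, 0, 0]]

```text
time: 10.1
tcp_pos: [0.5522, 0.1019, 0.1052]
tool_rot: [[-1.0, -0.0, 0.001], [-0.0, 1.0, 0.0], [-0.001, 0.0, -1.0]]
contact_force: [-0.7, 0.5, -2.5]
width: 0.0103
finger_force: 100.2
```

apply_moves:
  rows:
    - [[0, 0, 0, -2, 0, 0, 0], [0, 0, 0, -2, 0, 0, 0], [0, 0, 0, -2, 0, 0, 0], [0, 0, 0, -2, 0, 0, 0], [0, 0, 0, -2, 0, 0, 0], [0, 0, 0, -2, 0, 0, 0], [0, 0, 0, -2, 0, 0, 0], [0, 0, 0, 0, 0, 0, 0], [0, 0, 0, 0, 0, 0, 0]]

```text
time: 11.0
tcp_pos: [0.5521, 0.1019, 0.1189]
tool_rot: [[-1.0, -0.0, 0.0], [-0.0, 1.0, 0.0], [-0.0, 0.0, -1.0]]
contact_force: [-0.6, 0.3, -2.6]
width: 0.01
finger_force: 100.2
```

```bash
python3 look.py w9; python3 plane.py w9
```

```text
11.0 [0.5521 0.1019 0.1189] [-0.6  0.3 -2.6] [-0.03  0.01  0.05] 0.010027276986182223
slope x,y [-0.0311 -0.0026] z under tcp 0.0898 tcp z - it 0.0291 rms [0.00063283]
```

The cover is free: wrist force is -2.6 N, its own weight, and it is clear of the heads. I'll carry it over the dispenser.

apply_moves:
  rows:
    - [[0, 0, 0, -30, 0, 0, 0], [0, 0, 0, -40, 0, 0, 0], [0, 0, 0, -40, 0, 0, 0], [0, 5, -30, 0, 0, 0, 0], [0, 5, -40, 0, 0, 0, 0], [0, 5, -40, 0, 0, 0, 0], [0, 5, -40, 0, 0, 0, 0], [0, 5, -40, 0, 0, 0, 0], [0, 5, -40, 0, 0, 0, 0], [0, 5, -40, 0, 0, 0, 0]]

```text
time: 12.05
tcp_pos: [0.5165, -0.1696, 0.2287]
tool_rot: [[-1.0, -0.0, -0.0], [-0.0, 1.0, 0.0], [0.0, 0.0, -1.0]]
contact_force: [0.8, 1.0, -2.6]
width: 0.0099
finger_force: 100.2
```

apply_moves:
  rows:
    - [[0, 5, -40, 0, 0, 0, 0], [0, 5, -40, 0, 0, 0, 0], [0, 2, -27, 0, 0, 0, 0], [0, 0, -20, 0, 0, 0, 0], [0, 0, 0, 30, 0, 0, 0], [0, 0, 0, 40, 0, 0, 0], [0, 0, 0, 40, 0, 0, 0], [0, 0, 0, 40, 0, 0, 0], [0, 0, 0, 20, 0, 0, 0], [0, 0, 0, 10, 0, 0, 0]]

```text
time: 13.05
tcp_pos: [0.5034, -0.2933, 0.0458]
tool_rot: [[-1.0, -0.001, -0.004], [-0.001, 1.0, 0.004], [0.004, 0.004, -1.0]]
contact_force: [-0.8, -0.1, -2.7]
width: 0.01
finger_force: 100.1
```

apply_moves:
  rows:
    - [[0, 0, 0, 0, 0, 0, 0], [0, 0, 0, 0, 0, 0, 0]]

```text
time: 13.25
tcp_pos: [0.5062, -0.2956, 0.05]
tool_rot: [[-1.0, -0.001, 0.002], [-0.001, 1.0, -0.001], [-0.002, -0.001, -1.0]]
contact_force: [0.9, 0.4, -2.6]
width: 0.0098
finger_force: 100.2
```

apply_moves:
  rows:
    - [[0, 0, 0, 5, 0, 0, 0], [0, 0, 0, 4, 0, 0, 0], [0, 0, 0, 3, 0, 0, 0], [0, 0, 0, 2, 0, 0, 0], [0, 0, 0, 0, 0, 0, 0], [0, 0, 0, 0, 0, 0, 0]]

```text
time: 13.85
tcp_pos: [0.5049, -0.2955, 0.0355]
tool_rot: [[-1.0, 0.0, -0.0], [0.0, 1.0, -0.001], [0.0, -0.001, -1.0]]
contact_force: [-4.3, 0.1, 5.3]
width: 0.0099
finger_force: 101.2
```

apply_moves:
  rows:
    - [[60, 0, 0, 0, 0, 0, 0], [60, 0, 0, 0, 0, 0, 0], [60, 0, 0, 0, 0, 0, 0], [60, 0, 0, -5, 0, 0, 0], [60, 0, 0, -30, 0, 0, 0], [60, 0, 0, -45, 0, 0, 0], [60, 0, 0, -45, 0, 0, 0], [60, 0, 0, -45, 0, 0, 0], [60, 0, 0, -45, 0, 0, 0], [60, 0, 0, -45, 0, 0, 0]]

```text
time: 14.85
tcp_pos: [0.505, -0.2949, 0.2971]
tool_rot: [[-1.0, -0.0, 0.001], [-0.0, 1.0, -0.0], [-0.001, -0.0, -1.0]]
contact_force: [-0.0, -1.1, -0.3]
width: 0.0599
finger_force: 0.0
```

```bash
python3 look.py w10; python3 - <<'E'
from h import *
z=np.load(f"pics/w10.npz"); im,d=z["im"],z["d"]; K,R,t,_=cam("wrist",dict(tool_rot=z["R"],tcp_pos=z["t"]))
v,u=np.mgrid[:480,:640]; P=pts(K,R,t,np.c_[u.ravel(),v.ravel()],d.ravel()).reshape(480,640,3)
m=(d>0)&(P[...,2]>-.003)&(P[...,2]<.055)&(im.min(2)>95); m[:100]=0;m[360:]=0; m[:,:200]=0;m[:,430:]=0
n,l,s,c=cv2.connectedComponentsWithStats(m.astype(np.uint8)); i=1+s[1:,4].argmax(); print(s[i],"z",np.percentile(P[l==i][:,2],[5,50,95]))
cc=max(cv2.findContours((l==i).astype(np.uint8),0,1)[0],key=cv2.contourArea); print(cv2.minAreaRect(onplane(K,R,t,cc[:,0,:],.005)[:,:2].astype(np.float32)))
E
```

```text
14.85 [ 0.505  -0.2949  0.2971] [-0.  -1.1 -0.3] [-0.   -0.09 -0.03] 0.05986001287079873
[  254   106   137   171 19175] z [0.00409632 0.00601071 0.00737421]
((0.5072489976882935, -0.29666101932525635), (0.14816658198833466, 0.19775524735450745), 89.92774963378906)
```

apply_moves:
  rows:
    - [[0, 0, 40, 0, 0, 0, 0], [0, -2, 40, 0, 0, 0, 0], [0, -2, 40, 0, 0, 0, 0], [0, -2, 40, 0, 0, 0, 0], [0, -2, 40, 0, 0, 0, 0], [0, -2, 40, 0, 0, 0, 0], [0, -2, 40, 0, 0, 0, 0], [0, -2, 40, 0, 0, 0, 0], [0, -2, 40, 0, 0, 0, 0], [0, -1, 38, 0, 0, 0, 0]]

```text
time: 15.9
tcp_pos: [0.5219, 0.1048, 0.295]
tool_rot: [[-1.0, -0.001, 0.001], [-0.001, 1.0, 0.0], [-0.001, 0.0, -1.0]]
contact_force: [0.3, -0.6, 0.1]
width: -0.0003
finger_force: 0.0
```

apply_moves:
  rows:
    - [[0, 0, 0, 0, 0, 0, 0], [0, 0, 0, 0, 0, 0, 0]]

```text
time: 16.1
tcp_pos: [0.5218, 0.1036, 0.2948]
tool_rot: [[-1.0, -0.002, -0.0], [-0.002, 1.0, -0.0], [0.0, -0.0, -1.0]]
contact_force: [-1.3, -0.7, 1.0]
width: -0.0001
finger_force: 0.0
```

```bash
python3 look.py w11
```

```text
16.1 [0.5218 0.1036 0.2948] [-1.3 -0.7  1. ] [-0.01  0.01 -0.01] -9.44887897977354e-05
```

View pics/w11.png

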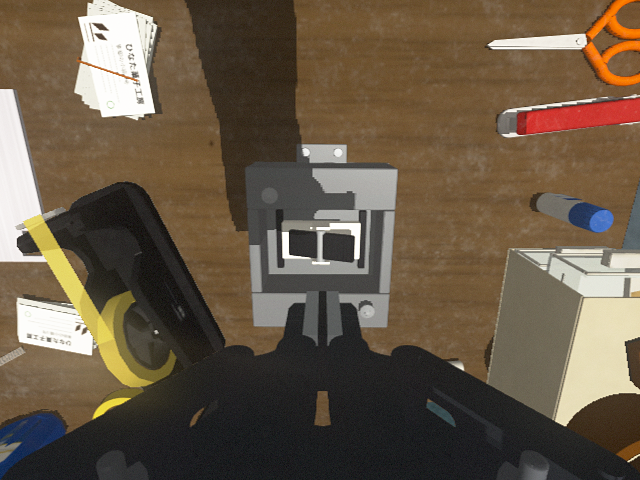

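The bay is open. The pin heads are at (269,195) and (366,311), the two black halves of the rocker are at about (303,243) and (338,247), and the cover lies at left.

```bash
python3 - <<'E'
from h import *
z=np.load(f"pics/w11.npz"); im,d=z["im"],z["d"]; K,R,t,_=cam("wrist",dict(tool_rot=z["R"],tcp_pos=z["t"]))
g=cv2.cvtColor(im,cv2.COLOR_BGR2GRAY)
f=lambda p,zz: onplane(K,R,t,p,zz)[0].round(4)
for (u0,v0) in [(250,178),(348,292)]:
    G=cv2.resize(g[v0:v0+38,u0:u0+38],None,fx=6,fy=6,interpolation=cv2.INTER_CUBIC)
    c=cv2.HoughCircles(G,cv2.HOUGH_GRADIENT,1,300,param1=30,param2=8,minRadius=36,maxRadius=60)
    if c is not None: p=c[0][0][:2]/6+[u0,v0]; print("head",p,c[0][0][2]/6,f(p,.073))
m=(g<45).astype(np.uint8); m[:225]=0;m[265:]=0;m[:,:286]=0;m[:,358:]=0
n,l,s,c=cv2.connectedComponentsWithStats(m)
v,u=np.mgrid[:480,:640]; P=pts(K,R,t,np.c_[u.ravel(),v.ravel()],d.ravel()).reshape(480,640,3)
for i in range(1,n):
    if s[i,4]>100:
        q=P[l==i]; k=l==i; print("rocker half",s[i],c[i],q.mean(0).round(4), [np.median(P[k&(u==x)][:,2]).round(4) for x in range(s[i,0]+2,s[i,0]+s[i,2]-2,6)])
# bay opening: rim edges
print("rows through bay v=245",g[245,245:400].tolist())
k=(P[...,2]>.054)&(P[...,2]<.068)&(d>0); k[:150]=0;k[335:]=0;k[:,:230]=0;k[:,:405]&=True;k[:,405:]=0
q=P[k]; print("rim extents",np.percentile(q,1,0).round(4),np.percentile(q,99,0).round(4))
E
```

```text
head [269.75       195.41666603] 8.099999 [0.5096 0.0519 0.073 ]
head [365.75 307.25] 7.2666664 [0.6287 0.1486 0.073 ]
rows through bay v=245 [94, 97, 94, 93, 117, 143, 152, 150, 153, 156, 158, 160, 158, 155, 124, 90, 76, 76, 78, 72, 70, 69, 97, 144, 160, 156, 158, 159, 158, 159, 162, 134, 50, 54, 53, 53, 53, 209, 255, 255, 254, 254, 255, 252, 48, 47, 53, 49, 50, 50, 48, 49, 49, 52, 50, 50, 54, 50, 47, 54, 53, 49, 49, 50, 50, 52, 52, 50, 48, 53, 50, 60, 129, 185, 199, 216, 215, 154, 44, 48, 55, 51, 56, 49, 45, 51, 55, 52, 52, 53, 54, 52, 51, 55, 50, 55, 57, 56, 52, 53, 52, 50, 52, 55, 49, 56, 47, 53, 41, 163, 254, 255, 255, 255, 244, 58, 55, 64, 62, 57, 121, 170, 167, 162, 130, 71, 76, 77, 74, 76, 71, 72, 65, 67, 71, 66, 92, 124, 151, 165, 167, 162, 164, 164, 163, 161, 158, 125, 91, 94, 94, 92, 96, 97, 94]
rim extents [0.4842 0.0273 0.0553] [0.6568 0.1752 0.0628]
```

apply_moves:
  rows:
    - [[0, -49, 0, 0, 0, 0, 0], [0, 0, 30, 20, 0, 0, 0], [0, 0, 0, 45, 0, 0, 0], [0, 0, 0, 45, 0, 0, 0], [0, 0, 0, 45, 0, 0, 0], [0, 0, 0, 40, 0, 0, 0], [0, 0, 0, 20, 0, 0, 0], [0, 0, 0, 0, 0, 0, 0], [0, 0, 0, 0, 0, 0, 0]]

```text
time: 17.05
tcp_pos: [0.5714, 0.1317, 0.0802]
tool_rot: [[-1.0, 0.002, 0.0], [0.002, 1.0, -0.0], [-0.0, -0.0, -1.0]]
contact_force: [0.6, -0.4, -0.0]
width: 0.0001
finger_force: 0.0
```

apply_moves:
  rows:
    - [[0, 0, 0, 5, 0, 0, 0], [0, 0, 0, 5, 0, 0, 0], [0, 0, 0, 4, 0, 0, 0], [0, 0, 0, 4, 0, 0, 0], [0, 0, 0, 4, 0, 0, 0], [0, 0, 0, 4, 0, 0, 0], [0, 0, 0, 0, 0, 0, 0]]

```text
time: 17.75
tcp_pos: [0.5711, 0.1329, 0.0534]
tool_rot: [[-1.0, -0.0, 0.0], [-0.0, 1.0, -0.0], [-0.0, -0.0, -1.0]]
contact_force: [1.1, 0.0, 0.6]
width: -0.0002
finger_force: 0.3
```

apply_moves:
  rows:
    - [[0, 0, 0, 2, 0, 0, 0], [0, 0, 0, 2, 0, 0, 0], [0, 0, 0, 2, 0, 0, 0], [0, 0, 0, 0, 0, 0, 0], [0, 0, 0, 0, 0, 0, 0]]

```text
time: 18.25
tcp_pos: [0.5708, 0.1327, 0.0475]
tool_rot: [[-1.0, -0.0, -0.0], [-0.0, 1.0, -0.0], [0.0, -0.0, -1.0]]
contact_force: [0.1, 0.7, 0.5]
width: 0.0004
finger_force: 0.5
```

apply_moves:
  rows:
    - [[0, 0, 0, 1, 0, 0, 0], [0, 0, 0, 1, 0, 0, 0], [0, 0, 0, 0, 0, 0, 0], [0, 0, 0, 0, 0, 0, 0]]

```text
time: 18.65
tcp_pos: [0.571, 0.1326, 0.0462]
tool_rot: [[-1.0, -0.0, 0.0], [-0.0, 1.0, -0.001], [-0.0, -0.001, -1.0]]
contact_force: [-0.5, -0.6, 5.7]
width: -0.0002
finger_force: 2.3
```

apply_moves:
  rows:
    - [[0, 0, 0, 1, 0, 0, 0], [0, 0, 0, 1, 0, 0, 0], [0, 0, 0, 0, 0, 0, 0], [0, 0, 0, 0, 0, 0, 0]]

```text
time: 19.05
tcp_pos: [0.5711, 0.1325, 0.0457]
tool_rot: [[-1.0, 0.0, 0.0], [0.0, 1.0, -0.001], [-0.0, -0.001, -1.0]]
contact_force: [-4.0, -1.9, 15.0]
width: -0.0
finger_force: 6.6
```

apply_moves:
  rows:
    - [[0, 0, 0, -10, 0, 0, 0], [0, 0, 0, -40, 0, 0, 0], [0, 0, 0, -50, 0, 0, 0], [0, 0, 0, -50, 0, 0, 0], [0, 0, 0, -50, 0, 0, 0], [0, 0, -30, -40, 0, 0, 0], [0, 49, 0, -10, 0, 0, 0], [0, 0, 0, 0, 0, 0, 0], [0, 0, 0, 0, 0, 0, 0]]

```text
time: 19.95
tcp_pos: [0.521, 0.1028, 0.2938]
tool_rot: [[-1.0, -0.0, 0.0], [-0.0, 1.0, 0.0], [-0.0, 0.0, -1.0]]
contact_force: [1.4, 0.3, -0.5]
width: 0.0002
finger_force: 0.0
```

```bash
python3 look.py w12; python3 - <<'E'
from h import *
v,u=np.mgrid[:480,:640]
for n in ["w11","w12"]:
    z=np.load(f"pics/{n}.npz"); im,d=z["im"],z["d"]; K,R,t,_=cam("wrist",dict(tool_rot=z["R"],tcp_pos=z["t"])); g=cv2.cvtColor(im,cv2.COLOR_BGR2GRAY)
    P=pts(K,R,t,np.c_[u.ravel(),v.ravel()],d.ravel()).reshape(480,640,3)
    k=(g<75)&(d>0)&(np.abs(P[...,0]-.571)<.012)&(np.abs(P[...,1]-.1015)<.033)&(P[...,2]<.06); q=P[k]
    a=np.polyfit(q[:,1]-.1015,q[:,2],1); print(n,k.sum(),"slope",a[0].round(3),"angle",np.arctan(a[0]).round(3),"z0",a[1].round(4))
E
```

```text
19.95 [0.521  0.1028 0.2938] [ 1.4  0.3 -0.5] [-0.02 -0.04  0.03] 0.00024017029656583282
w11 1117 slope 0.328 angle 0.317 z0 0.0394
w12 1115 slope -0.369 angle -0.353 z0 0.0394
```

The rocker angle changed from +0.32 to -0.35 rad, so it is fully reset. I'll fetch the cover.

apply_moves:
  rows:
    - [[50, 2, -40, 0, 0, 0, 0], [50, 2, -40, 0, 0, 0, 0], [50, 2, -40, 0, 0, 0, 0], [50, 2, -40, 0, 0, 0, 0], [50, 2, -40, 0, 0, 0, 0], [50, 2, -40, 0, 0, 0, 0], [50, 2, -40, 0, 0, 0, 0], [50, 2, -40, 0, 0, 0, 0], [50, 0, -40, 0, 0, 0, 0], [50, 0, -38, 0, 0, 0, 0]]

```text
time: 21.0
tcp_pos: [0.5064, -0.2972, 0.2922]
tool_rot: [[-1.0, 0.0, -0.001], [0.0, 1.0, 0.001], [0.001, 0.001, -1.0]]
contact_force: [0.2, 0.0, -0.1]
width: 0.0498
finger_force: 0.0
```

apply_moves:
  rows:
    - [[50, 0, 0, 40, 0, 0, 0], [50, 0, 0, 45, 0, 0, 0], [50, 0, 0, 45, 0, 0, 0], [50, 0, 0, 45, 0, 0, 0], [50, 0, 0, 45, 0, 0, 0], [50, 0, 0, 22, 0, 0, 0], [50, 0, 0, 14, 0, 0, 0], [50, 0, 0, 0, 0, 0, 0], [50, 0, 0, 0, 0, 0, 0]]

```text
time: 21.9
tcp_pos: [0.507, -0.2957, 0.0382]
tool_rot: [[-1.0, -0.0, 0.001], [-0.0, 1.0, -0.001], [-0.001, -0.001, -1.0]]
contact_force: [0.2, 0.4, 0.4]
width: 0.0501
finger_force: 0.0
```

apply_moves:
  rows:
    - [[0, 0, 0, 0, 0, 0, 0], [0, 0, 0, 0, 0, 0, 0], [0, 0, 0, 0, 0, 0, 0], [0, 0, 0, 0, 0, 0, 0], [0, 0, 0, 0, 0, 0, 0], [0, 0, 0, 0, 0, 0, 0]]
  squeeze: 100

```text
time: 22.5
tcp_pos: [0.5072, -0.2958, 0.0397]
tool_rot: [[-1.0, -0.0, 0.003], [-0.0, 1.0, -0.002], [-0.003, -0.002, -1.0]]
contact_force: [-0.4, 0.7, 6.0]
width: 0.0093
finger_force: 98.2
```

apply_moves:
  rows:
    - [[0, 0, 0, -5, 0, 0, 0], [0, 0, 0, -20, 0, 0, 0], [0, 0, 0, -40, 0, 0, 0], [0, 0, 0, -45, 0, 0, 0], [0, 0, 0, -45, 0, 0, 0], [0, 0, 0, -35, 0, 0, 0], [0, 0, 0, 0, 0, 0, 0], [0, 0, 0, 0, 0, 0, 0]]

```text
time: 23.3
tcp_pos: [0.5061, -0.2951, 0.2282]
tool_rot: [[-1.0, -0.0, 0.001], [-0.0, 1.0, -0.001], [-0.001, -0.001, -1.0]]
contact_force: [-0.1, 0.1, -3.7]
width: 0.0094
finger_force: 98.0
```

```bash
python3 look.py w13; python3 plane.py w13; python3 - <<'E'
from h import *
# plate -x edge position relative to TCP, in w9 (lift-off) and w13
for n,za in [("w9",None),("w13",None)]:
    z=np.load(f"pics/{n}.npz"); K,R,t,_=cam("wrist",dict(tool_rot=z["R"],tcp_pos=z["t"])); g=cv2.cvtColor(z["im"],cv2.COLOR_BGR2GRAY).astype(int)
    for u in (370,440): 
        col=g[30:140,u]; v=30+np.argmax(np.diff(col)); p=onplane(K,R,t,(u,v+1),z["t"][2]-.029+.003)[0]; print(n,u,v,(p-z["t"]).round(4))
E
```

```text
23.3 [ 0.5061 -0.2951  0.2282] [-0.1  0.1 -3.7] [ 0.   -0.03 -0.02] 0.009427243042371814
slope x,y [-0.0027 -0.001 ] z under tcp 0.1946 tcp z - it 0.0336 rms [0.00063567]
w9 370 68 [-0.0962  0.0176 -0.026 ]
w9 440 68 [-0.0962  0.0443 -0.026 ]
w13 370 66 [-0.0969  0.0175 -0.026 ]
w13 440 57 [-0.0999  0.0439 -0.026 ]
```

apply_moves:
  rows:
    - [[0, -2, 27, -5, 0, 0, 0], [0, -5, 40, 0, 0, 0, 0], [0, -5, 40, 0, 0, 0, 0], [0, -5, 40, 0, 0, 0, 0], [0, -5, 40, 0, 0, 0, 0], [0, -5, 40, 0, 0, 0, 0], [0, -5, 40, 0, 0, 0, 0], [0, -5, 40, 0, 0, 0, 0], [0, -5, 40, 0, 0, 0, 0], [0, -5, 40, 0, 0, 0, 0]]

```text
time: 24.35
tcp_pos: [0.5508, 0.0934, 0.2295]
tool_rot: [[-1.0, -0.0, -0.006], [-0.0, 1.0, -0.0], [0.006, -0.0, -1.0]]
contact_force: [1.3, -0.7, -3.0]
width: 0.0096
finger_force: 98.2
```

apply_moves:
  rows:
    - [[0, 0, 10, 10, 0, 0, 0], [0, 0, 0, 30, 0, 0, 0], [0, 0, 0, 30, 0, 0, 0], [0, 0, 0, 20, 0, 0, 0], [0, 0, 0, 10, 0, 0, 0], [0, 0, 0, 8, 0, 0, 0], [0, 0, 0, 5, 0, 0, 0], [0, 0, 0, 0, 0, 0, 0], [0, 0, 0, 0, 0, 0, 0]]

```text
time: 25.25
tcp_pos: [0.5538, 0.1018, 0.1206]
tool_rot: [[-1.0, -0.0, 0.002], [-0.0, 1.0, 0.0], [-0.002, 0.0, -1.0]]
contact_force: [0.4, -0.3, -2.0]
width: 0.0097
finger_force: 98.3
```

```bash
python3 look.py w14; python3 plane.py w14; python3 - <<'E'
import cv2
im=cv2.imread("pics/w14.png"); cv2.imwrite("pics/w14c.png",cv2.resize(im[40:240,100:320],None,fx=3,fy=3,interpolation=cv2.INTER_CUBIC))
E
```

```text
25.25 [0.5538 0.1018 0.1206] [ 0.4 -0.3 -2. ] [-0.02 -0.05  0.02] 0.00974992877003565
slope x,y [-0.0016  0.0003] z under tcp 0.087 tcp z - it 0.0336 rms [0.00063436]
```

View pics/w14c.png

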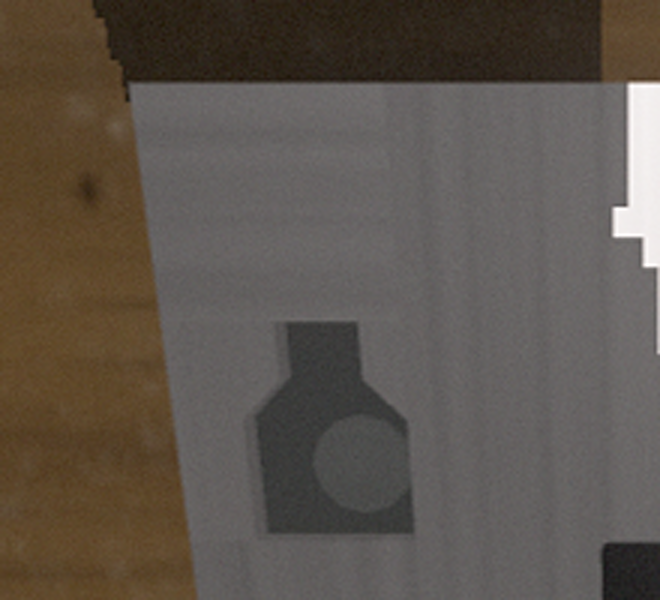

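The crop shows pin b's head at (362,463) of the crop, with hole edges at columns 262 and 411 and its +x edge at row 533. I'll cast these onto their planes.

```bash
cat > al.py <<'E'
from h import *
import sys
n=sys.argv[1]; hd,lf,rt,bt,tp=eval(sys.argv[2]); zu=float(sys.argv[3])
z=np.load(f"pics/{n}.npz"); K,R,t,_=cam("wrist",dict(tool_rot=z["R"],tcp_pos=z["t"]))
f=lambda p,zz: onplane(K,R,t,np.array(p)/3+[100,40],zz)[0,:2]
h=f(hd,.0735); L=f(lf,zu); Rr=f(rt,zu+.005); B=f(bt,zu); T=f(tp,zu+.005)
print("head",h.round(4),"hole y",((L+Rr)/2)[1].round(4),"w",(Rr-L)[1].round(4),"hole x from +x edge",(B[0]-.012).round(4),"from slot end",(T[0]+.022).round(4),(B-T)[0].round(4))
E
python3 al.py w14 "[(362,463),(262,463),(410,463),(350,533),(322,321)]" .0808
python3 - <<'E'
from h import *
z=np.load("pics/w14.npz"); g=cv2.cvtColor(z["im"],cv2.COLOR_BGR2GRAY).astype(int)
print(g[194,175:245].tolist()); print(g[140:230,212].tolist()); print(g[205,175:245].tolist())
E
```

```text
head [0.5095 0.0524] hole y 0.051 w 0.0239 hole x from +x edge 0.5073 from slot end 0.5089 0.0324
[100, 94, 99, 95, 97, 98, 101, 92, 84, 87, 88, 76, 51, 58, 58, 57, 56, 57, 59, 58, 62, 60, 61, 55, 57, 61, 59, 61, 58, 72, 79, 78, 76, 76, 76, 80, 77, 77, 78, 79, 80, 77, 77, 78, 80, 78, 75, 80, 76, 77, 77, 77, 75, 77, 76, 75, 79, 77, 78, 79, 77, 84, 97, 99, 97, 96, 97, 99, 93, 94]
[97, 100, 98, 103, 105, 103, 104, 74, 61, 57, 62, 58, 58, 63, 61, 63, 61, 57, 55, 57, 60, 60, 59, 60, 58, 59, 58, 58, 59, 57, 65, 53, 59, 58, 57, 62, 58, 56, 57, 59, 69, 74, 76, 77, 76, 79, 79, 76, 78, 79, 79, 77, 75, 75, 77, 78, 79, 76, 72, 72, 73, 75, 75, 78, 70, 75, 76, 70, 60, 59, 61, 60, 58, 64, 59, 62, 57, 65, 86, 90, 94, 100, 97, 95, 96, 94, 95, 92, 97, 97]
[97, 96, 99, 98, 93, 97, 98, 97, 91, 92, 86, 85, 81, 70, 60, 63, 60, 62, 60, 56, 59, 58, 56, 59, 60, 57, 55, 60, 59, 61, 57, 61, 59, 57, 64, 72, 75, 75, 77, 78, 73, 73, 73, 76, 77, 71, 72, 73, 72, 76, 74, 72, 78, 75, 73, 76, 75, 76, 65, 57, 56, 56, 81, 98, 97, 98, 94, 96, 100, 95]
```

Head b is within about 1.5 mm of its hole's centre, so I'll lower gently.

apply_moves:
  rows:
    - [[0, 0, 0, 3, 0, 0, 0], [0, 0, 0, 3, 0, 0, 0], [0, 0, 0, 3, 0, 0, 0], [0, 0, 0, 2, 0, 0, 0], [0, 0, 0, 2, 0, 0, 0], [0, 0, 0, 0, 0, 0, 0], [0, 0, 0, 0, 0, 0, 0]]

```text
time: 26.0
tcp_pos: [0.5534, 0.1019, 0.1069]
tool_rot: [[-1.0, -0.0, 0.001], [-0.0, 1.0, 0.0], [-0.001, 0.0, -1.0]]
contact_force: [0.3, 0.3, -3.1]
width: 0.0095
finger_force: 98.3
```

apply_moves:
  rows:
    - [[0, 0, 0, 2, 0, 0, 0], [0, 0, 0, 2, 0, 0, 0], [0, 0, 0, 2, 0, 0, 0], [0, 0, 0, 1, 0, 0, 0], [0, 0, 0, 0, 0, 0, 0], [0, 0, 0, 0, 0, 0, 0]]

```text
time: 26.6
tcp_pos: [0.5527, 0.1018, 0.0997]
tool_rot: [[-1.0, -0.0, -0.001], [-0.0, 1.0, -0.0], [0.001, -0.0, -1.0]]
contact_force: [-0.7, 0.1, -0.4]
width: 0.0097
finger_force: 98.5
```

```bash
python3 look.py w15; python3 plane.py w15
```

```text
26.6 [0.5527 0.1018 0.0997] [-0.7  0.1 -0.4] [0.   0.08 0.01] 0.00967829266549084
slope x,y [-0.0014 -0.0018] z under tcp 0.0661 tcp z - it 0.0336 rms [0.00063484]
```

It is flat on the rim, with the same plane fit as before the lift. Now I'll push it home.

apply_moves:
  rows:
    - [[0, -3, 0, 0, 0, 0, 0], [0, -3, 0, 0, 0, 0, 0], [0, -3, 0, 0, 0, 0, 0], [0, -3, 0, 0, 0, 0, 0], [0, -2, 0, 0, 0, 0, 0], [0, -1, 0, 0, 0, 0, 0], [0, 0, 0, 0, 0, 0, 0], [0, 0, 0, 0, 0, 0, 0]]

```text
time: 27.45
tcp_pos: [0.5681, 0.1019, 0.0998]
tool_rot: [[-1.0, -0.0, 0.0], [-0.0, 1.0, -0.0], [-0.0, -0.0, -1.0]]
contact_force: [0.2, -1.0, -2.0]
width: 0.0095
finger_force: 98.4
```

apply_moves:
  rows:
    - [[0, -1, 0, 0, 0, 0, 0], [0, -1, 0, 0, 0, 0, 0], [0, -1, 0, 0, 0, 0, 0], [0, -1, 0, 0, 0, 0, 0], [0, 0, 0, 0, 0, 0, 0]]

```text
time: 27.95
tcp_pos: [0.5723, 0.1019, 0.0998]
tool_rot: [[-1.0, -0.0, 0.0], [-0.0, 1.0, -0.0], [-0.0, -0.0, -1.0]]
contact_force: [0.1, 0.3, -2.6]
width: 0.0097
finger_force: 98.4
```

apply_moves:
  rows:
    - [[0, -1, 0, 0, 0, 0, 0], [0, -1, 0, 0, 0, 0, 0], [0, 0, 0, 0, 0, 0, 0], [0, 0, 0, 0, 0, 0, 0]]

```text
time: 28.35
tcp_pos: [0.5733, 0.1019, 0.0998]
tool_rot: [[-1.0, -0.0, -0.001], [-0.0, 1.0, -0.0], [0.001, -0.0, -1.0]]
contact_force: [-2.9, -0.2, 1.0]
width: 0.0093
finger_force: 98.7
```

apply_moves:
  rows:
    - [[0, -1, 0, 0, 0, 0, 0], [0, -1, 0, 0, 0, 0, 0], [0, 0, 0, 0, 0, 0, 0], [0, 0, 0, 0, 0, 0, 0]]

```text
time: 28.75
tcp_pos: [0.5735, 0.1019, 0.0997]
tool_rot: [[-1.0, -0.0, -0.005], [-0.0, 1.0, -0.0], [0.005, -0.0, -1.0]]
contact_force: [-8.7, -0.4, 5.1]
width: 0.0092
finger_force: 99.4
```

The stop is reached: x force rises to -8.7 N while the tool stays still. I'll release and inspect.

apply_moves:
  rows:
    - [[50, 0, 0, 0, 0, 0, 0], [50, 0, 0, 0, 0, 0, 0], [50, 0, 0, 0, 0, 0, 0], [50, 0, 0, -10, 0, 0, 0], [50, 0, 0, -40, 0, 0, 0], [50, 0, 0, -50, 0, 0, 0], [50, 0, 0, -50, 0, 0, 0], [50, 0, 0, -48, 0, 0, 0], [50, 50, 0, 0, 0, 0, 0], [50, 4, 0, 0, 0, 0, 0]]

```text
time: 29.75
tcp_pos: [0.5181, 0.102, 0.2999]
tool_rot: [[-1.0, -0.001, -0.001], [-0.001, 1.0, 0.0], [0.001, 0.0, -1.0]]
contact_force: [-0.2, -1.1, -0.6]
width: 0.0499
finger_force: 0.0
```

apply_moves:
  rows:
    - [[50, 0, 0, 0, 0, 0, 0], [50, 0, 0, 0, 0, 0, 0]]

```text
time: 29.95
tcp_pos: [0.5225, 0.1019, 0.2981]
tool_rot: [[-1.0, -0.0, 0.001], [-0.0, 1.0, 0.0], [-0.001, 0.0, -1.0]]
contact_force: [0.7, 0.6, -0.5]
width: 0.0498
finger_force: 0.0
```

```bash
python3 look.py w16; python3 - <<'E'
from h import *
v,u=np.mgrid[:480,:640]
for n in ["w1","w16"]:
    z=np.load(f"pics/{n}.npz"); im,d=z["im"],z["d"]; K,R,t,_=cam("wrist",dict(tool_rot=z["R"],tcp_pos=z["t"]))
    P=pts(K,R,t,np.c_[u.ravel(),v.ravel()],d.ravel()).reshape(480,640,3)
    roi=np.zeros((480,640),bool); roi[150:345,235:405]=1
    m=roi&(d>0)&(P[...,2]>.045)&(P[...,2]<.115); m=cv2.morphologyEx(m.astype(np.uint8),cv2.MORPH_OPEN,np.ones((5,5)))
    c=max(cv2.findContours(m,0,1)[0],key=cv2.contourArea); print(n,cv2.minAreaRect(onplane(K,R,t,c[:,0,:],.065)[:,:2].astype(np.float32)))
    A=P[m>0]; A=A[(A[:,2]>.06)&(A[:,2]<.072)]; s=np.linalg.lstsq(np.c_[A[:,:2]-[.571,.1015],np.ones(len(A))],A[:,2],rcond=None)[0]; print("plane",s.round(4))
im=np.load("pics/w16.npz")["im"]; cv2.imwrite("pics/w16c.png",cv2.resize(im[140:350,230:410],None,fx=3,fy=2.85,interpolation=cv2.INTER_CUBIC))
E
```

```text
29.95 [0.5225 0.1019 0.2981] [ 0.7  0.6 -0.5] [ 0.02  0.01 -0.  ] 0.04979846933756495
w1 ((0.571864128112793, 0.10124097764492035), (0.1475345641374588, 0.19418424367904663), 89.646728515625)
plane [-0.0018 -0.0021  0.0659]
w16 ((0.5721858143806458, 0.10136190056800842), (0.14799945056438446, 0.1939384639263153), 89.94779968261719)
plane [-0.0019 -0.0022  0.0659]
```

View pics/w16c.png

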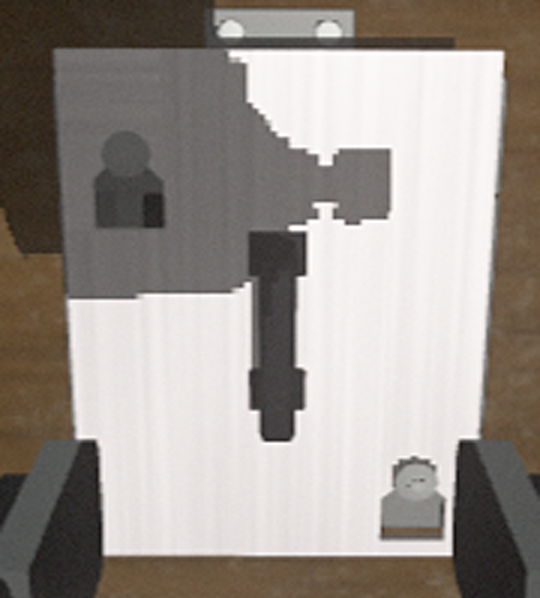

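The picture matches the starting one. Both heads, at about (415,480) and (126,155), are over the slot ends, and the plate's position and plane agree with the start to within 0.4 mm. I'll hand it in.

```bash
python3 -c "
from cell import manip
print(manip.finish_job())"
```

```text
the job is handed in; nothing more can be done
None
```

The job is handed in at about 30 s: the rocker was pressed fully down, and the cover is back flat and pushed home under both pin heads, within 0.4 mm of where it started (the first lift snagged at pin a and was re-aligned).

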